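# Pack the coffee set into the desk caddy

## Task

Pack the dry coffee set back into the black caddy: stand the sugar jar upright in the narrow bay, and stack the three handleless tumblers in the wide bay as one straight tower, all mouth-down as they stand now, the largest at the bottom, the middle one on it and the smallest on top. Leave the mug, the pen pot, the plant pot and the pump bottle standing where they are.

Things in the scene. Friction and masses are not known exactly. Their poses are not given: they have to be found in the camera images.
- cup_large: Handleless stoneware tumbler, grey, standing mouth-down (and to stay so): the largest of three. Rim (at the bottom) 64 mm across, closed flat foot (on top) 60 mm across, 70 mm tall, wall 4 mm, about 220 g. Origin at the centre of the rim, on the surface it stands on; z points up to the foot.
- cup_medium: Handleless stoneware tumbler, grey, standing mouth-down (and to stay so): the middle one of three. Rim (at the bottom) 54 mm across, closed flat foot (on top) 51 mm across, 60 mm tall, wall 4 mm, about 160 g. Origin at the centre of the rim, on the surface it stands on; z points up to the foot.
- cup_small: Handleless stoneware tumbler, grey, standing mouth-down (and to stay so): the smallest of three. Rim (at the bottom) 45 mm across, closed flat foot (on top) 42 mm across, 50 mm tall, wall 4 mm, about 110 g. Origin at the centre of the rim, on the surface it stands on; z points up to the foot.
- sugar_jar: Closed round sugar jar, off-white with a flat pale wooden lid, 44 mm across and 75 mm tall, about 200 g, upright. Origin at the centre of its underside, z up.
- caddy: Low tray-like caddy with black walls and a cork floor, fixed to the desk, 186 mm (its x) by 108 mm (its y), walls 30 mm high and 4 mm thick, floor 5 mm thick. A cross wall splits it into a wide square bay (inside 100 x 100 mm, centre at x = -39 mm, y = 0 in its frame) and a narrow bay (inside 74 mm in x, 100 mm in y, centre at x = +52 mm, y = 0). Origin: centre of its underside, z up. Any yaw.
- mug: Grey stoneware mug, open upwards, 72 mm across and 85 mm tall, with a handle that reaches to about 70 mm from its axis on its +y side. Origin at the centre of its underside. Stays where it is.
- pen_pot: Grey stoneware pot of 64 mm across, 90 mm tall, open upwards, with four pens reaching to 160 mm height and 32 mm from its axis. Origin at the centre of its underside. Stays where it is.
- planter: Grey stoneware plant pot, 54 mm across, 58 mm tall, with a green succulent growing to 90 mm. Origin at the centre of its underside. Stays where it is.
- gel_bottle: Clear round pump bottle with black pump, 44 mm across, 134 mm tall, the spout reaching to 26 mm from its axis. Origin at the centre of its underside. Stays where it is.
Mind the look-alikes: they are no part of the job. Leave any purple or red look-alike of the cup_medium alone.

How it is judged:
At the end, for the whole second after the job is handed in: Largest tumbler on the floor of the wide bay, sugar jar on the floor of the narrow bay; middle tumbler on the largest, smallest on the middle one, each within 10 mm of the axis of the one below; tumblers mouth-down, jar upright, all within 0.12 rad, released and at rest (x of cup_large in the frame of caddy between -0.059 and -0.019 m and y of cup_large in the frame of caddy between -0.02 and 0.02 m and z of cup_large in the frame of caddy between 0 and 0.01 m and x of sugar_jar in the frame of caddy between 0.035 and 0.069 m and y of sugar_jar in the frame of caddy between -0.03 and 0.03 m and z of sugar_jar in the frame of caddy between 0 and 0.01 m and horizontal distance between cup_medium and cup_large below 0.01 m and z of cup_medium in the frame of cup_large between 0.065 and 0.075 m and horizontal distance between cup_small and cup_medium below 0.01 m and z of cup_small in the frame of cup_medium between 0.055 and 0.065 m and angle between each of cup_large, cup_medium, cup_small, sugar_jar's own z axis and vertical below 0.12 rad and linear speed of each of cup_large, cup_medium, cup_small, sugar_jar below 0.02 m/s and angular speed of each of cup_large, cup_medium, cup_small, sugar_jar below 0.2 rad/s); the robot touches nothing.
It fails at once if the mug is pushed more than 25 mm from its place or tipped over (distance of mug from where it was at the start of the episode above 0.025 m or angle between mug's own z axis and vertical above 0.5 rad).
It fails at once if the pen pot is pushed more than 25 mm from its place or tipped over (distance of pen_pot from where it was at the start of the episode above 0.025 m or angle between pen_pot's own z axis and vertical above 0.5 rad).
It fails at once if the plant pot is pushed more than 25 mm from its place or tipped over (distance of planter from where it was at the start of the episode above 0.025 m or angle between planter's own z axis and vertical above 0.5 rad).
It fails at once if the pump bottle is pushed more than 25 mm from its place or tipped over (distance of gel_bottle from where it was at the start of the episode above 0.025 m or angle between gel_bottle's own z axis and vertical above 0.5 rad).
It also fails if it takes over 106 s, if anything falls off the work surface, if the arm or the gripper's body presses on something with over 40 N, if the wrist force passes 120 N, or if a joint passes its speed limit or range.

## Robot

A 6-joint arm with a two-finger parallel gripper is mounted at the origin on the work surface. World frame = base frame: x ahead of the robot, y to its left, z up, the work surface at z = 0. Lengths are in m, angles in rad, forces in N, time in s.
With the tool pointing down it reaches from about 0.35 to 0.975 m from the base axis. Payload 4.9 kg.
Tool frame: the origin (TCP) lies on the centre line of the jaws, within the pads' length; the fingertips stand 17 mm ahead of it and the grasp point (between the pads) lies 2 mm behind it; x points along the fingers, y is the direction in which the jaws open and shut, and the axes are right-handed (so a half turn about x gives the same grasp; the last joint's range is limited). The gripper opens to 85 mm and grips with 20 to 120 N. Pads are 22 mm wide; open, the fingers measure 114 mm over their backs; the gripper's body (76 mm by 85 mm) begins 54 mm behind the grasp point. The pads swing forward as they close: fully open they stand 13 mm farther back than shut.
Start: joints at [-1.37, 0.053, 1.613, -0, 1.476, -0.119], TCP at [0.196, -0.593, 0.248] pointing down, gripper open.
Joint ranges: [-3.01, 3.01], [-1.01, 2.22], [0.06, 2.58], [-1.02, 4.17], [0.09, 2.62], [-3.14, 3.14]. Speed limits (rad/s): [2.57, 2.57, 3.14, 3.14, 3.14, 3.14].

## Interface

Orientations are given as a unit quaternion [w, x, y, z].
In Python, from plant import status, viewer, manip gives the robot as it stands.
- The arm moves only by the tool drive_tool, never from a script. Its argument "plan" is a list of rows, each a list of 4 numbers: the shift along the tool's x, y, z in m, then the turn about the tool's x in units of 8 degrees (1.0 is 8 degrees). A call has 1 to 12 rows; each row is the pose to reach, as a shift and turn from the pose commanded when the call began, along the tool's axes at that moment; what a row does not reach only later rows make up. A row lasts 1/10 s, in which the tool goes at most 50 mm and 8.59 degrees, less where a joint would pass 70% of its speed; a pose out of reach is approached as far as the arm can. A call with a gripper value outside its range is refused whole. "fingers" is the finger opening in m, from 0 to 0.0854, set as the call begins (left out, the last holds). The fingers move at their own pace and stop on an object; the grip force is fixed at half the most. Time passes only in rows, so rows that repeat a pose let the fingers close. It gives the time, the measured TCP pose, the force and the opening at its end, in the units of the state.
- status.state(): the state, without advancing time (a new reading comes with each control period).
- viewer.grab_frame(name): name is "scene" or "top" or "wrist"; returns the picture (420x560x3 uint8, blue, green, red); there is no depth.
- viewer.calibration(name): a dict with "vfov" (degrees; the focal length in pixels is half the picture's height over the tangent of half this angle, whatever the lens; pixels are square), "cx", "cy" (the principal point, pixels), "rvec" (rotation vector, rad) and "tvec" (3), from world to camera coordinates, as OpenCV has them. Camera axes: x right, y down, z forward; pixel columns grow to the right and rows downward; lengths in m; the calibration is good to about 2 mm. A picture is of the moment at which its call begins: read the wrist's pose just before it. calibration takes no time and is no camera call; for the wrist camera it gives the pose at the moment of the call.
- manip.job_done(): hands the job in, once; it reports no verdict.
The state is a dict: "time": time; "joint_pos": joint angles; "joint_vel": joint speeds; "joint_efforts": joint torques, N m; "tool_pos": TCP position; "tool_rot": TCP orientation; "contact_force": force on the tool from outside, world axes, zero at the start; "ft_torque": the same for the moment, N m; "gripper_width": opening from 0.0 (shut) to 1.0 (fully open).
Only numpy, scipy, OpenCV 4.12 (cv2) and the standard library are available. Lean on these libraries where they do the work, as an engineer would, in place of code of your own. Each camera call takes 0.05 s, during which the arm holds its last target. There are 200 camera calls.

## Working session

There is one attempt and no reset: what is moved stays moved. The work goes in short steps, Python scripts to look and compute and a tool call to move; the robot and the scene stay as the last step left them, time stands still between calls to the robot, and variables do not carry over. Pictures are saved under pics/ and viewed, about 12 in all and at most 16, crops included, and the job is handed in when it is done.

Besides the shell and the picture viewer there is one more tool, called after "Request:" in YAML: its name, and indented under it one key for each argument. drive_tool: Moves the arm, as the interface text tells. Its arguments: {"type":"object","properties":{"plan":{"type":"array","items":{"type":"array","items":{"type":"number"}}},"fingers":{"type":"number"}},"required":["plan"]}

```bash
mkdir -p pics; ls
python3 - <<'E'
from plant import status, viewer
import cv2
s=status.state(); print(s)
for n in ("scene","top"):
    print(n,viewer.calibration(n)); cv2.imwrite(f"pics/{n}0.png",viewer.grab_frame(n))
E
```

```text
pics
{'time': 0.0, 'joint_pos': array([-1.36998734e+00,  5.33826855e-02,  1.61431212e+00, -3.02530113e-05,
        1.47599033e+00, -1.19001405e-01]), 'joint_vel': array([-1.09759885e-03,  1.86557471e-03,  1.29551243e-03, -9.64484335e-05,
        5.22687241e-04, -7.00677961e-04]), 'joint_efforts': array([ 9.73167880e-04, -3.93680799e+01, -3.70177352e+01, -1.75201790e-04,
        7.02461286e-03,  9.35052782e-06]), 'tool_pos': array([ 0.19636429, -0.59272585,  0.24703614]), 'tool_rot': array([-0.111851  , -0.69804435, -0.1133285 ,  0.69812613]), 'contact_force': array([0.4770861 , 0.28217003, 0.54370259]), 'ft_torque': array([0.01022084, 0.0059453 , 0.00793447]), 'gripper_width': 0.9977484849393188}
scene {'vfov': 49.88530730632662, 'cx': 280.88943534086536, 'cy': 208.87667477133587, 'rvec': array([ 1.18664782,  2.12924775, -1.15859914]), 'tvec': array([ 0.24756218, -0.18807567,  1.55029765])}
top {'vfov': 54.50555341199391, 'cx': 275.8394774684019, 'cy': 213.18440946433816, 'rvec': array([ 2.1690805 , -2.17240413,  0.07922045]), 'tvec': array([0.01304686, 0.47408209, 1.08852063])}
```

View pics/scene0.png

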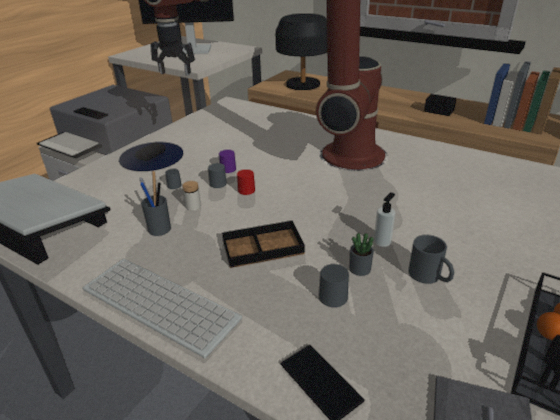

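View pics/top0.png

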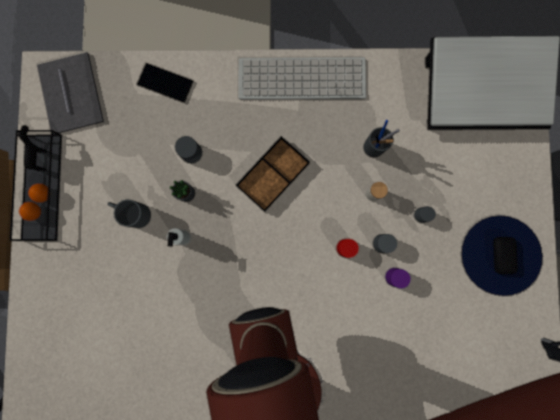

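The large tumbler is at scene (334,285) / top (188,149), the medium candidate at top (385,243) and the small one at top (425,214). The jar is at top (379,190) and the caddy at top (273,173). The red (347,248) and purple (398,278) cups are look-alikes and stay put. I'll enlarge both areas to confirm this.

```bash
cat > h.py <<'E'
import numpy as np, cv2
from scipy.spatial.transform import Rotation as R
from plant import status, viewer
def cam(n):
    c=viewer.calibration(n); f=210/np.tan(np.radians(c["vfov"]/2))
    K=np.array([[f,0,c["cx"]],[0,f,c["cy"]],[0,0,1]])
    return K,cv2.Rodrigues(np.array(c["rvec"]))[0],np.array(c["tvec"])
def ray(n,uv,z,C=None):
    K,Rm,t=C or cam(n); o=-Rm.T@t
    d=Rm.T@np.linalg.inv(K)@np.array([uv[0],uv[1],1.])
    return o+d*(z-o[2])/d[2]
def proj(n,p,C=None):
    K,Rm,t=C or cam(n); q=K@(Rm@np.asarray(p,float)+t); return q[:2]/q[2]
E
python3 - <<'E'
from h import *
im=cv2.imread("pics/top0.png")
a=cv2.resize(im[120:300,330:450],None,fx=3.3,fy=3.3,interpolation=cv2.INTER_CUBIC)
b=cv2.resize(im[120:300,165:285],None,fx=3.3,fy=3.3,interpolation=cv2.INTER_CUBIC)
cv2.imwrite("pics/c0.png",cv2.convertScaleAbs(np.hstack([b,a]),alpha=1.5))
for k,uv,z in (("L",(188,147),.07),("M",(385,243),.06),("S",(425,214),.05),("jar",(379,190),.075),("purple",(398,278),.06),("red",(347,248),.06),("caddy",(273,173),.03)):
    print(k,ray("top",uv,z).round(3))
E
```

```text
L [0.646 0.244 0.07 ]
M [ 0.392 -0.272  0.06 ]
S [ 0.469 -0.381  0.05 ]
jar [ 0.529 -0.256  0.075]
purple [ 0.302 -0.303  0.06 ]
red [ 0.38  -0.173  0.06 ]
caddy [0.583 0.02  0.03 ]
```

View pics/c0.png

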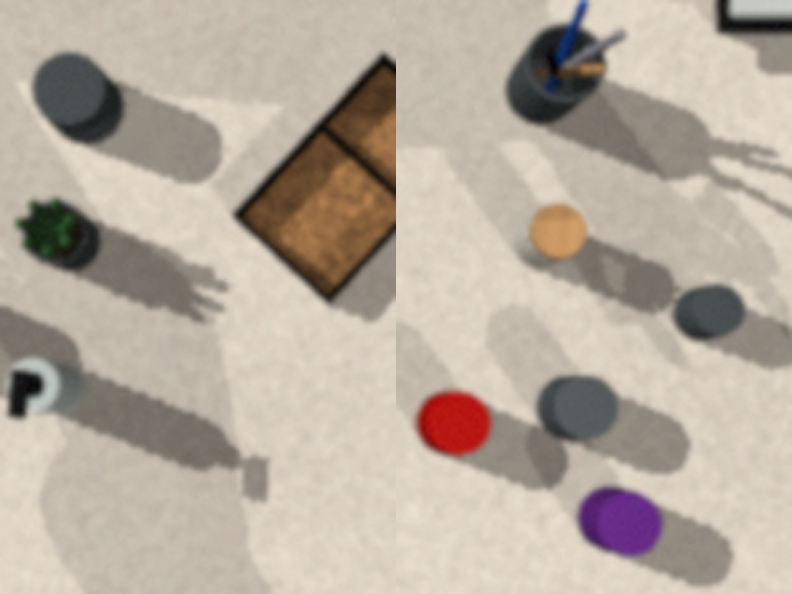

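The crop shows three grey candidates: L foot (71,90), M foot (585,405) and S foot (715,311). Each is the right size for its name, and red and purple are clearly separate. The jar lid is at (558,231). The wide bay is the lower-left one. Next I'll measure precisely and cross-check against the scene view.

Run:
```python
from h import *
s=status.state(); w,x,y,z=s["tool_rot"]; M=R.from_quat([x,y,z,w]).as_matrix(); print("tool axes cols\n",M.round(3))
im=cv2.imread("pics/top0.png"); C=cam("top"); S=cam("scene")
def c2f(x,y): return ((x+.5)/3.3-.5+(165 if x<396 else 330-120), (y+.5)/3.3-.5+120)
P={}
for k,(u,v),h in (("L",(71,90),.07),("M",(585,405),.06),("S",(715,311),.05),("jar",(558,231),.075)):
    P[k]=p=ray("top",c2f(u,v),h,C); print(k,p.round(4),"scene px top",proj("scene",p,S).round(1),"base",proj("scene",[p[0],p[1],0],S).round(1))
# caddy: dark walls + brown
hsv=cv2.cvtColor(im,cv2.COLOR_BGR2HSV)
m=((hsv[...,2]<45)|((hsv[...,1]>90)&(hsv[...,0]<25))).astype(np.uint8)
m[:, :232]=0; m[:,315:]=0; m[:130]=0; m[215:]=0
m=cv2.morphologyEx(m,cv2.MORPH_OPEN,np.ones((3,3)))
c=max(cv2.findContours(m,0,1)[0],key=cv2.contourArea)
pts=np.array([ray("top",p[0],.03,C)[:2] for p in c])
r=cv2.minAreaRect((pts*1000).astype(np.float32)); print("caddy rect mm",r)
# cork centroids at z=.005
k=((hsv[...,1]>90)&(hsv[...,0]<25)&(m>0)).astype(np.uint8); k=cv2.erode(k,np.ones((2,2)))
n,_,st,ce=cv2.connectedComponentsWithStats(k)
for i in range(1,n):
    if st[i,4]>100: print(st[i],ce[i].round(1),ray("top",ce[i],.005,C).round(4))
# lamp disc: top (502,255) vs scene (151,158)
for h in (0,.05,.1,.2,.3,.4): print(h,ray("top",(502,255),h,C).round(3),ray("scene",(151,157),h,S).round(3))
print("pen",ray("top",(378,144),.0,C).round(3),"planter",ray("top",(184,193),.03,C).round(3))
```

```text
tool axes cols
 [[-0.     0.314 -0.949]
 [ 0.002 -0.949 -0.314]
 [-1.    -0.002 -0.   ]]
L [0.6462 0.2486 0.07  ] scene px top [333.2 271.5] base [331.9 295.7]
M [ 0.394  -0.2767  0.06  ] scene px top [215.5 166.6] base [217.4 183.7]
S [ 0.4688 -0.3845  0.05  ] scene px top [172.5 171.2] base [175.  185.4]
jar [ 0.53   -0.2551  0.075 ] scene px top [189.8 183.8] base [193.3 206.3]
caddy rect mm ((582.9503173828125, 19.772872924804688), (106.11309814453125, 182.64215087890625), 47.480857849121094)
[ 240  140   68   69 2248] [273.1 174.2] [0.5844 0.02   0.005 ]
0 [ 0.36  -0.604  0.   ] [ 0.368 -0.593  0.   ]
0.05 [ 0.361 -0.577  0.05 ] [ 0.434 -0.512  0.05 ]
0.1 [ 0.362 -0.551  0.1  ] [ 0.5   -0.431  0.1  ]
0.2 [ 0.363 -0.497  0.2  ] [ 0.633 -0.269  0.2  ]
0.3 [ 0.365 -0.444  0.3  ] [ 0.765 -0.107  0.3  ]
0.4 [ 0.367 -0.39   0.4  ] [0.898 0.056 0.4  ]
pen [ 0.67  -0.274  0.   ] planter [0.529 0.262 0.03 ]
```

The scene view agrees with the positions measured from the top view, and the caddy's fitted size of 106×183 mm matches. The disc is flat on the desk. Caddy x axis = (.737,-.676), wide bay (.554,.046), narrow bay (.621,-.015). I'll use one yaw throughout, with the jaws along caddy y. First I go above the jar.

Request:
drive_tool:
  plan:
    - [0.047,-0.216,-0.423,7.6]
    - [0.047,-0.216,-0.423,7.6]
    - [0.047,-0.216,-0.423,7.6]
    - [0.047,-0.216,-0.423,7.6]
    - [0.047,-0.216,-0.423,7.6]
    - [0.047,-0.216,-0.423,7.6]
    - [0.047,-0.216,-0.423,7.6]
    - [0.047,-0.216,-0.423,7.6]
    - [0.047,-0.216,-0.423,7.6]
    - [0.047,-0.216,-0.423,7.6]
    - [0.047,-0.216,-0.423,7.6]
    - [0.047,-0.216,-0.423,7.6]
  fingers: 0.085

```text
time: 1.3
tool_pos: [0.5303, -0.2542, 0.2005]
tool_rot: [0.255, -0.659, 0.255, 0.66]
contact_force: [0.1, -0.6, 0.9]
gripper_width: 0.997
```

```bash
cat >> h.py <<'E'
T={"L":(.6462,.2486),"M":(.394,-.2767),"S":(.4688,-.3845),"jar":(.530,-.2551),"wide":(.5543,.0462),"narrow":(.6213,-.0154)}
def axes():
    s=status.state(); w,x,y,z=s["tool_rot"]
    return s,R.from_quat([x,y,z,w]).as_matrix()
def rep():
    s,M=axes(); print("t",round(s["time"],2),"tcp",s["tool_pos"].round(4),"w",round(s["gripper_width"],3),"F",s["contact_force"].round(1),"q6",s["joint_pos"][5].round(2),"yawy",np.degrees(np.arctan2(M[1,1],M[0,1])).round(1),"tilt",M[:2,0].round(4))
    for k,p in T.items():
        d=M.T@(np.array([*p,s["tool_pos"][2]])-s["tool_pos"]); print(" to",k,d.round(4))
E
python3 - <<'E'
from h import *
rep()
C=cam("wrist"); im=viewer.grab_frame("wrist"); cv2.imwrite("pics/w1.png",im)
for k,h in (("jar",.075),("M",.06),("S",.05)): print(k,proj("wrist",[*T[k],h],C).round(1))
E
```

```text
t 1.3 tcp [ 0.5303 -0.2542  0.2005] w 0.997 F [ 0.1 -0.6  0.9] q6 1.74 yawy -132.3 tilt [-0.0015  0.0004]
 to L [ 1.000e-04 -4.497e-01  2.530e-01]
 to M [0.0002 0.1084 0.0856]
 to S [ 0.      0.1377 -0.0423]
 to jar [ 0.      0.0009 -0.0004]
 to wide [ 1.000e-04 -2.382e-01  1.846e-01]
 to narrow [-0.     -0.2378  0.0936]
jar [286.  206.2]
M [405.6 292.9]
S [454.7 147.6]
```

View pics/w1.png

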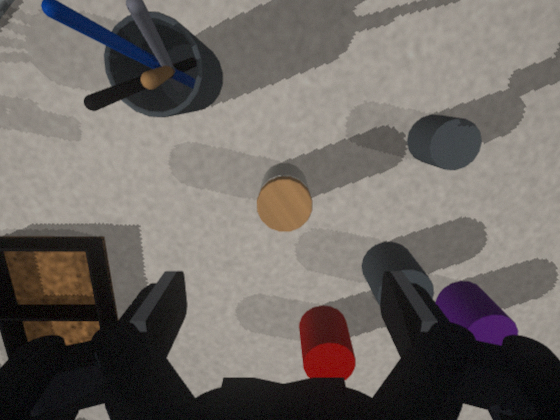

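The lid is seen at (285,204) and predicted at (286,206), so it agrees within 2 mm. I'll descend and grasp.

Request:
drive_tool:
  plan:
    - [0.05,0.001,0,0]
    - [0.1,0.001,0,0]
    - [0.13,0.001,0,0]
    - [0.15,0.001,0,0]
    - [0.15,0.001,0,0]
    - [0.15,0.001,0,0]

```text
time: 1.95
tool_pos: [0.529, -0.2571, 0.0518]
tool_rot: [-0.257, 0.659, -0.257, -0.659]
contact_force: [0.3, 0.1, 0.6]
gripper_width: 0.994
```

Request:
drive_tool:
  plan:
    - [0,0,0,0]
    - [0,0,0,0]
    - [0,0,0,0]
    - [0,0,0,0]
    - [0,0,0,0]
    - [0,0,0,0]
    - [0,0,0,0]
    - [0,0,0,0]
    - [0,0,0,0]
    - [0,0,0,0]
  fingers: 0.02

```text
time: 2.95
tool_pos: [0.5305, -0.2567, 0.0532]
tool_rot: [-0.256, 0.66, -0.256, -0.658]
contact_force: [-0.5, 0.4, 6.0]
gripper_width: 0.5
```

```bash
python3 -c "
from h import *
rep()"
```

```text
t 2.95 tcp [ 0.5305 -0.2567  0.0532] w 0.5 F [-0.5  0.4  6. ] q6 1.74 yawy -132.5 tilt [ 0.0021 -0.0017]
 to L [-0.0006 -0.4508  0.2558]
 to M [-0.0003  0.107   0.0872]
 to S [ 1.00e-04  1.36e-01 -4.08e-02]
 to jar [-0.     -0.0008  0.0015]
 to wide [-0.0005 -0.2395  0.1869]
 to narrow [-2.000e-04 -2.393e-01  9.590e-02]
```

Request:
drive_tool:
  plan:
    - [-0.04,0,0,0]
    - [-0.09,0,0,0]
    - [-0.12,-0.03,0.012,0]
    - [-0.12,-0.075,0.03,0]
    - [-0.12,-0.12,0.048,0]
    - [-0.12,-0.165,0.066,0]
    - [-0.12,-0.21,0.084,0]
    - [-0.12,-0.238,0.095,0]
    - [-0.12,-0.238,0.095,0]
    - [-0.12,-0.238,0.095,0]

```text
time: 3.95
tool_pos: [0.6196, -0.0157, 0.1704]
tool_rot: [0.255, -0.659, 0.256, 0.66]
contact_force: [-0.2, -0.1, -2.1]
gripper_width: 0.504
```

Run:
```python
from h import *
rep()
C=cam("wrist"); cv2.imwrite("pics/w2.png",viewer.grab_frame("wrist"))
ex=np.array([.737,-.676]); ey=np.array([.676,.737]); c=np.array([.583,.0198])
for a,b in ((-93,-54),(-93,54),(93,-54),(93,54),(13,-54),(13,54)): print(a,b,proj("wrist",[*(c+a/1e3*ex+b/1e3*ey),.03],C).round(1))
```

```text
t 3.95 tcp [ 0.6196 -0.0157  0.1704] w 0.504 F [-0.2 -0.1 -2.1] q6 2.17 yawy -132.4 tilt [-0.0017 -0.0003]
 to L [-1.000e-04 -2.131e-01  1.585e-01]
 to M [ 0.0005  0.3449 -0.0093]
 to S [ 0.0004  0.3741 -0.1372]
 to jar [ 2.000e-04  2.373e-01 -9.520e-02]
 to wide [ 0.0001 -0.0017  0.0899]
 to narrow [-0.     -0.0013 -0.0011]
-93 -54 [339.6 347.3]
-93 54 [225.7 347.2]
93 -54 [352.1 149.8]
93 54 [214.  149.5]
13 -54 [346.1 244.2]
13 54 [219.6 244. ]
```

View pics/w2.png

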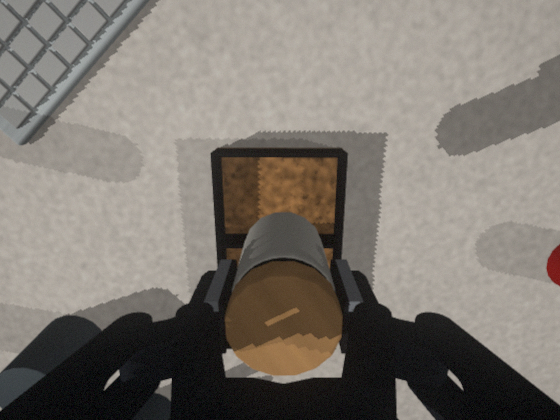

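The caddy's far corners are at (212,150) and (347,150), within 5 px of the prediction (about 3 mm toward -tool y). The jar is upright in the grip. I'll lower it with that correction.

Request:
drive_tool:
  plan:
    - [0.04,-0.003,-0.001,0]
    - [0.08,-0.003,-0.001,0]
    - [0.1,-0.003,-0.001,0]
    - [0.11,-0.003,-0.001,0]
    - [0.114,-0.003,-0.001,0]
    - [0.114,-0.003,-0.001,0]
    - [0.114,-0.003,-0.001,0]

```text
time: 4.7
tool_pos: [0.6236, -0.0157, 0.0584]
tool_rot: [-0.257, 0.66, -0.256, -0.658]
contact_force: [-0.3, -0.2, -1.6]
gripper_width: 0.501
```

Request:
drive_tool:
  plan:
    - [0,0,0,0]
    - [0,0,0,0]
    - [0,0,0,0]
    - [0,0,0,0]
    - [0,0,0,0]
  fingers: 0.064

```text
time: 5.2
tool_pos: [0.6229, -0.0147, 0.0574]
tool_rot: [-0.256, 0.659, -0.256, -0.659]
contact_force: [0.1, 0.1, 0.5]
gripper_width: 0.749
```

Request:
drive_tool:
  plan:
    - [-0.02,0,0,0]
    - [-0.06,0,0,0]
    - [-0.11,0,0,0]
    - [-0.14,0,0,0]
    - [-0.14,-0.035,0.026,0]
    - [-0.14,-0.07,0.052,0]
    - [-0.14,-0.105,0.078,0]
    - [-0.14,-0.14,0.104,0]
    - [-0.14,-0.175,0.13,0]
    - [-0.14,-0.211,0.158,0]
    - [-0.14,-0.211,0.158,0]
    - [-0.14,-0.211,0.158,0]
  fingers: 0.085

```text
time: 6.4
tool_pos: [0.6485, 0.2485, 0.197]
tool_rot: [0.255, -0.659, 0.256, 0.659]
contact_force: [0.2, -0.7, 0.3]
gripper_width: 0.994
```

Run:
```python
from h import *
rep()
C=cam("wrist"); cv2.imwrite("pics/w3.png",viewer.grab_frame("wrist"))
print(proj("wrist",[*T["L"],.07],C),proj("wrist",[.529,.262,.03],C)); 
im=viewer.grab_frame("top"); cv2.imwrite("pics/t3.png",im); print("narrow px",proj("top",[*T["narrow"],.08]))
h=cv2.cvtColor(im,cv2.COLOR_BGR2HSV); 
cv2.imwrite("pics/a3.png",np.hstack([cv2.imread("pics/w3.png")[:, :480],cv2.resize(im[125:225,225:325],(420,420),interpolation=2)])[:, 80:])
```

```text
t 6.4 tcp [0.6485 0.2485 0.197 ] w 0.994 F [ 0.2 -0.7  0.3] q6 2.57 yawy -132.4 tilt [-0.0004 -0.0006]
 to L [0.     0.0015 0.0018]
 to M [ 4.000e-04  5.596e-01 -1.658e-01]
 to S [ 5.000e-04  5.888e-01 -2.937e-01]
 to jar [ 4.000e-04  4.520e-01 -2.517e-01]
 to wide [ 2.000e-04  2.129e-01 -6.670e-02]
 to narrow [ 2.000e-04  2.133e-01 -1.577e-01]
[286.69970546 208.53108519] [356.36362126 289.40990771]
narrow px [286.1150915 154.9109105]
```

View pics/a3.png

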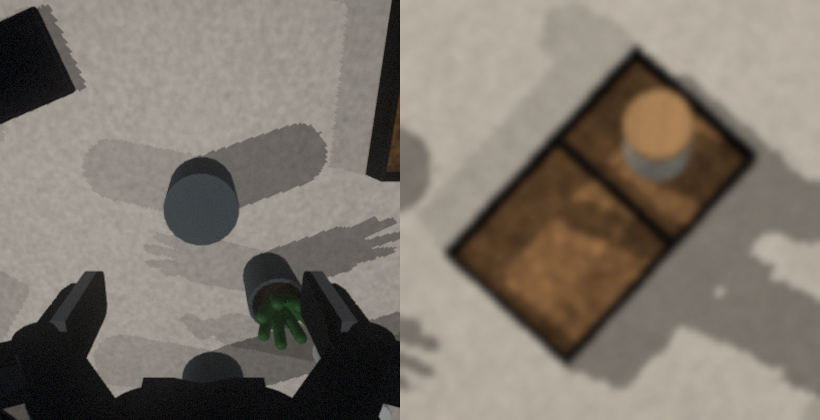

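The jar stands upright in the narrow bay, with its lid at top pixel (286,154) as intended. The large tumbler's foot is at wrist pixel (281,207) against a predicted (287,208), so about 4 mm in the jaw direction. The planter clears by about 27 mm. I'll descend and grasp.

Request:
drive_tool:
  plan:
    - [0.05,-0.002,0.002,0]
    - [0.1,-0.002,0.002,0]
    - [0.13,-0.002,0.002,0]
    - [0.147,-0.002,0.002,0]
    - [0.147,-0.002,0.002,0]
    - [0.147,-0.002,0.002,0]

```text
time: 7.1
tool_pos: [0.65, 0.2499, 0.0521]
tool_rot: [-0.257, 0.66, -0.256, -0.658]
contact_force: [0.3, 0.0, 0.5]
gripper_width: 0.994
```

Request:
drive_tool:
  plan:
    - [0,0,0,0]
    - [0,0,0,0]
    - [0,0,0,0]
    - [0,0,0,0]
    - [0,0,0,0]
    - [0,0,0,0]
    - [0,0,0,0]
    - [0,0,0,0]
  fingers: 0.045

```text
time: 7.9
tool_pos: [0.651, 0.2508, 0.0541]
tool_rot: [-0.257, 0.661, -0.255, -0.657]
contact_force: [1.1, -0.7, 6.1]
gripper_width: 0.693
```

Request:
drive_tool:
  plan:
    - [-0.03,0,0,0]
    - [-0.07,0,0,0]
    - [-0.11,0,0,0]
    - [-0.13,0,0,0]
    - [-0.13,0,0,0]

```text
time: 8.4
tool_pos: [0.6511, 0.2512, 0.1862]
tool_rot: [-0.258, 0.662, -0.254, -0.656]
contact_force: [0.4, 0.4, -2.9]
gripper_width: 0.694
```

```bash
python3 -c "
from h import *
rep()"
```

```text
t 8.4 tcp [0.6511 0.2512 0.1862] w 0.694 F [ 0.4  0.4 -2.9] q6 2.57 yawy -132.5 tilt [0.0092 0.0025]
 to L [-0.0001  0.0052  0.0019]
 to M [-0.0037  0.563  -0.1667]
 to S [-0.0033  0.592  -0.2947]
 to jar [-0.0024  0.4553 -0.2525]
 to wide [-0.0014  0.2166 -0.067 ]
 to narrow [-0.0009  0.2168 -0.158 ]
```

Request:
drive_tool:
  plan:
    - [0,0.043,-0.0134,0]
    - [0,0.086,-0.027,0]
    - [0,0.129,-0.04,0]
    - [0,0.172,-0.054,0]
    - [0,0.2145,-0.067,0]
    - [0,0.2145,-0.067,0]
    - [0,0.2145,-0.067,0]

```text
time: 9.1
tool_pos: [0.552, 0.0463, 0.1784]
tool_rot: [0.257, -0.658, 0.257, 0.66]
contact_force: [-0.4, 0.3, -2.3]
gripper_width: 0.695
```

```bash
python3 -c "
from h import *
rep()"
```

```text
t 9.1 tcp [0.552  0.0463 0.1784] w 0.695 F [-0.4  0.3 -2.3] q6 2.26 yawy -132.6 tilt [-0.0026  0.0007]
 to L [-1.000e-04 -2.127e-01  6.750e-02]
 to M [ 2.000e-04  3.447e-01 -1.023e-01]
 to S [-1.000e-04  3.735e-01 -2.303e-01]
 to jar [-1.000e-04  2.368e-01 -1.878e-01]
 to wide [-0.     -0.0015 -0.0018]
 to narrow [-0.0002 -0.0015 -0.0928]
```

Request:
drive_tool:
  plan:
    - [0.04,-0.0015,-0.002,0]
    - [0.08,-0.0015,-0.002,0]
    - [0.105,-0.0015,-0.002,0]
    - [0.112,-0.0015,-0.002,0]
    - [0.115,-0.0015,-0.002,0]
    - [0.115,-0.0015,-0.002,0]
    - [0.115,-0.0015,-0.002,0]

```text
time: 9.8
tool_pos: [0.5574, 0.0469, 0.0673]
tool_rot: [-0.256, 0.66, -0.256, -0.658]
contact_force: [0.5, 0.5, -2.8]
gripper_width: 0.695
```

Request:
drive_tool:
  plan:
    - [0.003,0,0,0]
    - [0.003,0,0,0]
    - [0.003,0,0,0]

```text
time: 10.1
tool_pos: [0.556, 0.0466, 0.0627]
tool_rot: [-0.256, 0.659, -0.256, -0.659]
contact_force: [-0.8, 0.2, -2.1]
gripper_width: 0.689
```

```bash
python3 -c "
from h import *
rep()"
```

```text
t 10.1 tcp [0.556  0.0466 0.0627] w 0.689 F [-0.8  0.2 -2.1] q6 2.26 yawy -132.5 tilt [ 0.0007 -0.    ]
 to L [ 1.000e-04 -2.099e-01  6.990e-02]
 to M [-1.000e-04  3.478e-01 -9.890e-02]
 to S [-0.      0.3768 -0.2269]
 to jar [-0.      0.24   -0.1846]
 to wide [-0.      0.0014  0.0009]
 to narrow [ 0.      0.0016 -0.0901]
```

Request:
drive_tool:
  plan:
    - [0.002,0,0,0]
    - [0.002,0,0,0]
    - [0.002,0,0,0]

```text
time: 10.4
tool_pos: [0.5556, 0.0466, 0.0602]
tool_rot: [0.256, -0.659, 0.256, 0.659]
contact_force: [0.9, -0.5, -2.7]
gripper_width: 0.692
```

Request:
drive_tool:
  plan:
    - [0.002,0,0,0]
    - [0.002,0,0,0]
    - [0.002,0,0,0]

```text
time: 10.7
tool_pos: [0.5561, 0.0466, 0.0592]
tool_rot: [-0.256, 0.659, -0.256, -0.659]
contact_force: [-3.1, -0.4, 5.0]
gripper_width: 0.695
```

Force has risen to +5 N, so the tumbler is down. I'll release it and lift away.

Request:
drive_tool:
  plan:
    - [0,0,0,0]
    - [0,0,0,0]
    - [0,0,0,0]
    - [0,0,0,0]
  fingers: 0.08

```text
time: 11.1
tool_pos: [0.5558, 0.0467, 0.0582]
tool_rot: [-0.256, 0.659, -0.256, -0.659]
contact_force: [0.2, 0.6, -0.4]
gripper_width: 0.939
```

Request:
drive_tool:
  plan:
    - [-0.02,0,0,0]
    - [-0.06,0,0,0]
    - [-0.1,0,0,0]
    - [-0.145,0,0,0]
    - [-0.145,0.043,-0.0125,0]
    - [-0.145,0.087,-0.025,0]
    - [-0.145,0.13,-0.0375,0]
    - [-0.145,0.174,-0.05,0]
    - [-0.145,0.217,-0.0625,0]
    - [-0.145,0.26,-0.075,0]
    - [-0.145,0.3,-0.086,0]
    - [-0.145,0.348,-0.099,0]

```text
time: 12.3
tool_pos: [0.393, -0.2779, 0.2035]
tool_rot: [-0.256, 0.66, -0.256, -0.659]
contact_force: [0.4, -1.1, 0.2]
gripper_width: 0.939
```

Request:
drive_tool:
  plan:
    - [0,0,0,0]
    - [0,0,0,0]
  fingers: 0.085

```text
time: 12.5
tool_pos: [0.3933, -0.2776, 0.2032]
tool_rot: [-0.257, 0.659, -0.257, -0.659]
contact_force: [0.6, 0.5, 0.6]
gripper_width: 0.992
```

Run:
```python
from h import *
rep()
C=cam("wrist"); cv2.imwrite("pics/w4.png",viewer.grab_frame("wrist"))
print(proj("wrist",[*T["M"],.06],C),proj("wrist",[*T["S"],.05],C)); 
im=viewer.grab_frame("top"); cv2.imwrite("pics/t4.png",im)
cv2.imwrite("pics/a4.png",np.hstack([cv2.imread("pics/w4.png")[:, 170:550],cv2.resize(im[125:225,225:325],(420,420),interpolation=2)]))
```

```text
t 12.5 tcp [ 0.3933 -0.2776  0.2032] w 0.992 F [0.6 0.5 0.6] q6 1.55 yawy -132.6 tilt [0.0002 0.0005]
 to L [ 3.000e-04 -5.584e-01  1.704e-01]
 to M [ 0.     -0.0012  0.0001]
 to S [-0.      0.0275 -0.128 ]
 to jar [ 0.     -0.1092 -0.0854]
 to wide [ 2.000e-04 -3.473e-01  1.009e-01]
 to narrow [ 2.000e-04 -3.473e-01  9.900e-03]
[283.57999695 200.61701133] [322.16542535  30.88698067]
```

View pics/a4.png

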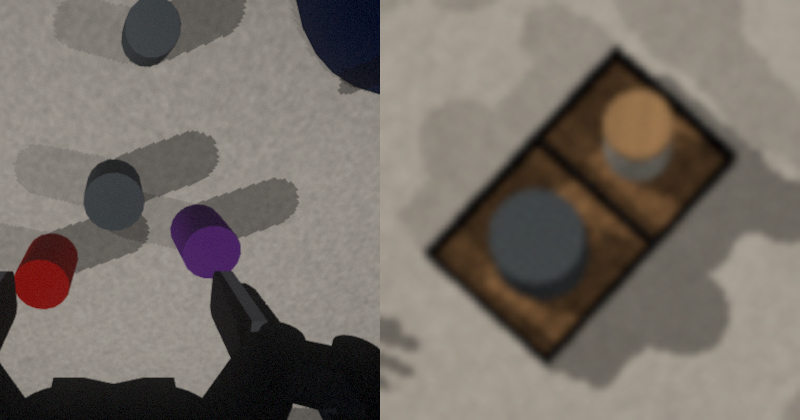

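The jar and large tumbler are both upright and well placed in their bays (L foot at crop (537,240)). The grey medium tumbler's foot is at wrist (284,202), predicted (284,201). Purple (380,250) and red (215,283) stay clear. I'll grasp the medium one.

Request:
drive_tool:
  plan:
    - [0.05,-0.001,0,0]
    - [0.1,-0.001,0,0]
    - [0.14,-0.001,0,0]
    - [0.16,-0.001,0,0]
    - [0.16,-0.001,0,0]
    - [0.16,-0.001,0,0]

```text
time: 13.2
tool_pos: [0.3953, -0.2753, 0.0437]
tool_rot: [-0.255, 0.659, -0.255, -0.659]
contact_force: [0.5, 0.3, -0.1]
gripper_width: 0.996
```

Request:
drive_tool:
  plan:
    - [0,0,0,0]
    - [0,0,0,0]
    - [0,0,0,0]
    - [0,0,0,0]
    - [0,0,0,0]
    - [0,0,0,0]
    - [0,0,0,0]
    - [0,0,0,0]
    - [0,0,0,0]
  fingers: 0.035

```text
time: 14.1
tool_pos: [0.3959, -0.2775, 0.0458]
tool_rot: [-0.256, 0.661, -0.257, -0.658]
contact_force: [-0.0, 1.6, 6.1]
gripper_width: 0.583
```

Request:
drive_tool:
  plan:
    - [-0.03,0,0,0]
    - [-0.08,0,0,0]
    - [-0.12,0,0,0]
    - [-0.16,0,0,0]
    - [-0.16,0,0,0]
    - [-0.16,0,0,0]

```text
time: 14.7
tool_pos: [0.3948, -0.2765, 0.2048]
tool_rot: [-0.256, 0.66, -0.257, -0.658]
contact_force: [-0.6, -0.7, -2.3]
gripper_width: 0.583
```

Run:
```python
from h import *
im=cv2.imread("pics/t4.png"); C=cam("top")
p=ray("top",(262,181.8),.075,C); print("L by eye",p.round(4))
g=cv2.cvtColor(im,cv2.COLOR_BGR2HSV); r=g[160:205,240:285]
m=((r[...,0]>90)&(r[...,0]<130)).astype(np.uint8)*((r[...,2]>20)).astype(np.uint8)
n,_,st,ce=cv2.connectedComponentsWithStats(m); i=1+np.argmax(st[1:,4]); print(st[i],(ce[i]+[240,160]).round(1))
rep()
```

```text
L by eye [0.5515 0.0476 0.075 ]
[ 12  11  21  24 304] [262.3 182.7]
t 14.7 tcp [ 0.3948 -0.2765  0.2048] w 0.583 F [-0.6 -0.7 -2.3] q6 1.55 yawy -132.5 tilt [ 0.0023 -0.0021]
 to L [-5.000e-04 -5.570e-01  1.693e-01]
 to M [-0.      0.0007  0.0005]
 to S [ 0.0004  0.0297 -0.1275]
 to jar [ 0.0003 -0.1071 -0.0852]
 to wide [-3.000e-04 -3.457e-01  1.004e-01]
 to narrow [-0.     -0.3455  0.0093]
```

Request:
drive_tool:
  plan:
    - [0,-0.043,0.0128,0]
    - [0,-0.0865,0.0255,0]
    - [0,-0.13,0.038,0]
    - [0,-0.173,0.051,0]
    - [0,-0.216,0.064,0]
    - [0,-0.26,0.077,0]
    - [0,-0.303,0.09,0]
    - [0,-0.346,0.102,0]
    - [0,-0.346,0.102,0]
    - [0,-0.346,0.102,0]
    - [0,-0.346,0.102,0]

```text
time: 15.8
tool_pos: [0.5517, 0.0474, 0.2015]
tool_rot: [0.256, -0.658, 0.257, 0.66]
contact_force: [0.2, 0.2, -1.3]
gripper_width: 0.583
```

Run:
```python
from h import *
T["Lnow"]=(.553,.0478)
rep()
C=cam("wrist"); cv2.imwrite("pics/w5.png",viewer.grab_frame("wrist"))
print("L foot",proj("wrist",[*T["Lnow"],.075],C),"jar lid",proj("wrist",[*T["narrow"],.08],C));
```

```text
t 15.8 tcp [0.5517 0.0474 0.2015] w 0.583 F [ 0.2  0.2 -1.3] q6 2.26 yawy -132.5 tilt [-0.0032 -0.0002]
 to L [-0.0003 -0.2121  0.0663]
 to M [ 0.0006  0.3455 -0.1027]
 to S [ 0.0004  0.3744 -0.2307]
 to jar [ 1.000e-04  2.377e-01 -1.884e-01]
 to wide [-0.     -0.0008 -0.0027]
 to narrow [-0.0002 -0.0007 -0.0937]
 to Lnow [-0.     -0.0011 -0.0007]
L foot [283.09937235 205.34208065] jar lid [283.68302771  76.93105758]
```

View pics/w5.png

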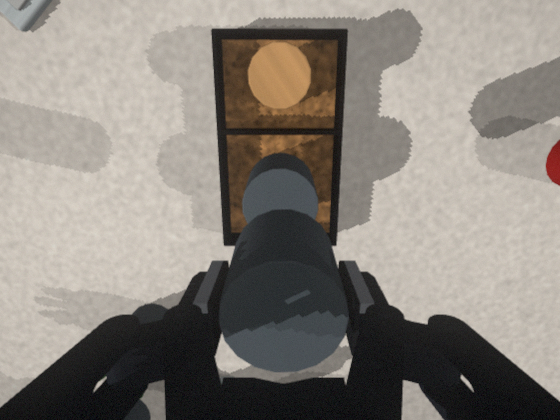

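The large tumbler's foot is centred at about (280.5,206), predicted (283,205), so I'll correct by 2 mm. Now I descend carefully.

Request:
drive_tool:
  plan:
    - [0.04,-0.002,-0.0005,0]
    - [0.065,-0.002,-0.0005,0]
    - [0.075,-0.002,-0.0005,0]
    - [0.077,-0.002,-0.0005,0]
    - [0.077,-0.002,-0.0005,0]
    - [0.077,-0.002,-0.0005,0]

```text
time: 16.45
tool_pos: [0.5558, 0.0488, 0.1283]
tool_rot: [-0.257, 0.66, -0.256, -0.658]
contact_force: [-0.3, 0.7, -0.9]
gripper_width: 0.583
```

Request:
drive_tool:
  plan:
    - [0.002,0,0,0]
    - [0.002,0,0,0]
    - [0.002,0,0,0]

```text
time: 16.75
tool_pos: [0.5548, 0.0492, 0.1248]
tool_rot: [-0.256, 0.659, -0.256, -0.659]
contact_force: [0.3, 0.2, -2.3]
gripper_width: 0.585
```

Request:
drive_tool:
  plan:
    - [0.002,0,0,0]
    - [0.002,0,0,0]
    - [0.002,0,0,0]

```text
time: 17.05
tool_pos: [0.5545, 0.0491, 0.1221]
tool_rot: [0.256, -0.659, 0.256, 0.659]
contact_force: [0.3, -0.1, -1.1]
gripper_width: 0.589
```

Request:
drive_tool:
  plan:
    - [0.002,0,0,0]
    - [0.002,0,0,0]
    - [0.002,0,0,0]

```text
time: 17.35
tool_pos: [0.555, 0.0491, 0.121]
tool_rot: [-0.256, 0.659, -0.256, -0.659]
contact_force: [-1.1, 0.4, 2.4]
gripper_width: 0.588
```

Request:
drive_tool:
  plan:
    - [0,0,0,0]
    - [0,0,0,0]
    - [0,0,0,0]
    - [0,0,0,0]
    - [0,0,0,0]
    - [-0.02,0,0,0]
    - [-0.05,0,0,0]
    - [-0.09,0,0,0]
    - [-0.1,0,0,0]
    - [-0.1,0,0,0]
  fingers: 0.07

```text
time: 18.35
tool_pos: [0.556, 0.049, 0.2231]
tool_rot: [-0.257, 0.661, -0.256, -0.657]
contact_force: [-1.0, -1.1, -0.9]
gripper_width: 0.817
```

Request:
drive_tool:
  plan:
    - [0,0.042,-0.0255,0]
    - [0,0.084,-0.051,0]
    - [0,0.126,-0.0765,0]
    - [0,0.168,-0.102,0]
    - [0,0.21,-0.1275,0]
    - [0,0.252,-0.153,0]
    - [0,0.294,-0.1785,0]
    - [0,0.336,-0.204,0]
    - [0,0.378,-0.2295,0]
    - [0,0.378,-0.2295,0]
    - [0,0.378,-0.2295,0]
  fingers: 0.085

```text
time: 19.45
tool_pos: [0.4674, -0.3848, 0.2175]
tool_rot: [0.258, -0.657, 0.256, 0.66]
contact_force: [0.4, -0.2, 0.6]
gripper_width: 0.994
```

Run:
```python
from h import *
rep()
C=cam("wrist"); cv2.imwrite("pics/w6.png",viewer.grab_frame("wrist"))
print(proj("wrist",[*T["S"],.05],C)); 
im=viewer.grab_frame("top"); cv2.imwrite("pics/t6.png",im)
cv2.imwrite("pics/a6.png",np.hstack([cv2.imread("pics/w6.png")[:, 120:500],cv2.resize(im[125:225,225:325],(420,420),interpolation=2)]))
```

```text
t 19.45 tcp [ 0.4674 -0.3848  0.2175] w 0.994 F [ 0.4 -0.2  0.6] q6 1.5 yawy -132.6 tilt [-0.0027  0.0035]
 to L [ 0.0017 -0.5873  0.2971]
 to M [ 0.0006 -0.0299  0.1272]
 to S [-0.     -0.0012 -0.0008]
 to jar [ 0.0003 -0.1379  0.0417]
 to wide [ 0.0013 -0.3761  0.2278]
 to narrow [ 0.0009 -0.3761  0.1368]
[283.52979336 191.46398533]
```

View pics/a6.png

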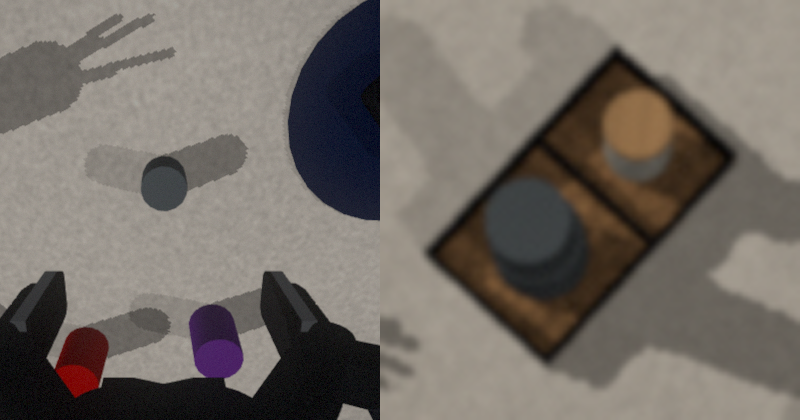

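The medium tumbler stands upright on the large one (foot at crop (528,222)). The small one's foot is at wrist (284,189), predicted (283.5,191.5). I'll grasp it.

Request:
drive_tool:
  plan:
    - [0.05,-0.001,-0.002,0]
    - [0.1,-0.001,-0.002,0]
    - [0.14,-0.001,-0.002,0]
    - [0.17,-0.001,-0.002,0]
    - [0.182,-0.001,-0.002,0]
    - [0.182,-0.001,-0.002,0]
    - [0.182,-0.001,-0.002,0]

```text
time: 20.25
tool_pos: [0.4719, -0.3855, 0.04]
tool_rot: [-0.255, 0.66, -0.256, -0.658]
contact_force: [-0.8, -0.4, 1.3]
gripper_width: 0.997
```

Request:
drive_tool:
  plan:
    - [0,0,0,0]
    - [0,0,0,0]
    - [0,0,0,0]
    - [0,0,0,0]
    - [0,0,0,0]
    - [0,0,0,0]
    - [0,0,0,0]
    - [0,0,0,0]
    - [0,0,0,0]
    - [0,0,0,0]
  fingers: 0.025

```text
time: 21.25
tool_pos: [0.4717, -0.3864, 0.0402]
tool_rot: [-0.256, 0.66, -0.257, -0.658]
contact_force: [-0.4, 0.5, 6.8]
gripper_width: 0.475
```

Request:
drive_tool:
  plan:
    - [-0.03,0,0,0]
    - [-0.08,0,0,0]
    - [-0.12,0,0,0]
    - [-0.16,0,0,0]
    - [-0.19,0,0,0]
    - [-0.19,0,0,0]
    - [-0.19,0,0,0]

```text
time: 21.95
tool_pos: [0.4707, -0.3853, 0.2283]
tool_rot: [-0.256, 0.659, -0.256, -0.659]
contact_force: [0.3, -0.4, -1.9]
gripper_width: 0.479
```

Run:
```python
from h import *
C=cam("top"); print("M on L",ray("top",(259.9,177.5),.135,C).round(4))
rep()
```

```text
M on L [0.5523 0.0499 0.135 ]
t 21.95 tcp [ 0.4707 -0.3853  0.2283] w 0.479 F [ 0.3 -0.4 -1.9] q6 1.5 yawy -132.5 tilt [ 0.0004 -0.0003]
 to L [-1.000e-04 -5.860e-01  2.987e-01]
 to M [-1.000e-04 -2.830e-02  1.299e-01]
 to S [-0.      0.0007  0.0019]
 to jar [-0.     -0.1361  0.0442]
 to wide [-1.000e-04 -3.747e-01  2.297e-01]
 to narrow [-1.000e-04 -3.745e-01  1.387e-01]
```

Request:
drive_tool:
  plan:
    - [0,-0.042,0.026,0]
    - [0,-0.084,0.052,0]
    - [0,-0.126,0.078,0]
    - [0,-0.168,0.103,0]
    - [0,-0.21,0.129,0]
    - [0,-0.252,0.155,0]
    - [0,-0.294,0.181,0]
    - [0,-0.336,0.207,0]
    - [0,-0.376,0.232,0]
    - [0,-0.376,0.232,0]
    - [0,-0.376,0.232,0]
    - [0,-0.376,0.232,0]

```text
time: 23.15
tool_pos: [0.5526, 0.048, 0.2263]
tool_rot: [0.256, -0.658, 0.257, 0.66]
contact_force: [-0.2, -1.1, -1.0]
gripper_width: 0.472
```

Run:
```python
from h import *
T["Mnow"]=(.5535,.0495)
rep()
C=cam("wrist"); cv2.imwrite("pics/w7.png",viewer.grab_frame("wrist"))
print("M foot",proj("wrist",[*T["Mnow"],.135],C));
```

```text
t 23.15 tcp [0.5526 0.048  0.2263] w 0.472 F [-0.2 -1.1 -1. ] q6 2.27 yawy -132.5 tilt [-0.0033 -0.0003]
 to L [-0.0004 -0.2111  0.0666]
 to M [ 0.0006  0.3465 -0.1025]
 to S [ 0.0004  0.3754 -0.2305]
 to jar [ 2.000e-04  2.387e-01 -1.882e-01]
 to wide [-0.      0.0002 -0.0024]
 to narrow [-0.0002  0.0003 -0.0935]
 to Mnow [-0.     -0.0017  0.0004]
M foot [282.41790181 221.76257185]
```

View pics/w7.png

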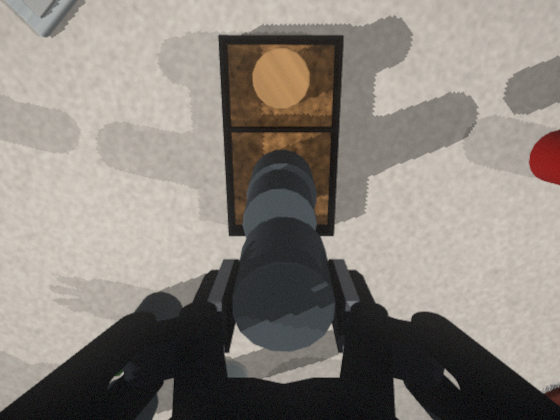

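The medium foot is centred at about (281,225), predicted (282,222), so the small tumbler is within about 2 mm of its axis. I'll correct slightly and lower.

Request:
drive_tool:
  plan:
    - [0.03,-0.002,0.001,0]
    - [0.043,-0.002,0.001,0]
    - [0.048,-0.002,0.001,0]
    - [0.048,-0.002,0.001,0]
    - [0.048,-0.002,0.001,0]

```text
time: 23.7
tool_pos: [0.5546, 0.0505, 0.1812]
tool_rot: [-0.256, 0.659, -0.256, -0.659]
contact_force: [0.1, 0.2, -0.9]
gripper_width: 0.471
```

Request:
drive_tool:
  plan:
    - [0.002,0,0,0]
    - [0.002,0,0,0]
    - [0.002,0,0,0]

```text
time: 24.0
tool_pos: [0.5544, 0.0509, 0.1788]
tool_rot: [-0.256, 0.659, -0.256, -0.659]
contact_force: [-0.7, -0.3, -0.3]
gripper_width: 0.473
```

Request:
drive_tool:
  plan:
    - [0.002,0,0,0]
    - [0.002,0,0,0]
    - [0.002,0,0,0]

```text
time: 24.3
tool_pos: [0.5541, 0.0509, 0.1762]
tool_rot: [0.256, -0.659, 0.256, 0.659]
contact_force: [-0.4, -0.2, -0.2]
gripper_width: 0.472
```

Request:
drive_tool:
  plan:
    - [0.002,0,0,0]
    - [0.002,0,0,0]
    - [0.002,0,0,0]

```text
time: 24.6
tool_pos: [0.5546, 0.0508, 0.1753]
tool_rot: [-0.256, 0.659, -0.256, -0.659]
contact_force: [-0.8, 0.2, 4.7]
gripper_width: 0.476
```

Contact at +4.7 N. I'll release and retreat, clear of the top view.

Request:
drive_tool:
  plan:
    - [0,0,0,0]
    - [0,0,0,0]
    - [0,0,0,0]
    - [0,0,0,0]
    - [0,0,0,0]
    - [-0.02,0,0,0]
    - [-0.05,0,0,0]
    - [-0.09,0,0,0]
    - [-0.1,0,0,0]
    - [-0.1,0,0,0]
  fingers: 0.065

```text
time: 25.6
tool_pos: [0.5554, 0.0508, 0.2771]
tool_rot: [-0.257, 0.661, -0.256, -0.657]
contact_force: [0.1, -0.7, 0.4]
gripper_width: 0.761
```

Request:
drive_tool:
  plan:
    - [0,0.04,0,0]
    - [0,0.08,0,0]
    - [0,0.12,0,0]
    - [0,0.16,0,0]
    - [0,0.2,0,0]
    - [0,0.24,0,0]
    - [0,0.24,0,0]
    - [0,0.24,0,0]

```text
time: 26.4
tool_pos: [0.3912, -0.1263, 0.2724]
tool_rot: [0.257, -0.658, 0.257, 0.66]
contact_force: [-0.5, -0.1, -0.4]
gripper_width: 0.764
```

Run:
```python
from h import *
im=viewer.grab_frame("top"); cv2.imwrite("pics/t8.png",im); sc=viewer.grab_frame("scene"); cv2.imwrite("pics/s8.png",sc)
cv2.imwrite("pics/a8.png",np.hstack([cv2.resize(sc[150:300,200:330],(364,420),interpolation=2),cv2.resize(im[125:225,225:325],(420,420),interpolation=2)]))
s=status.state(); print(s["time"],s["tool_pos"],s["contact_force"])
```

```text
26.5 [ 0.39209535 -0.12558167  0.27309926] [ 0.02105618  0.07642953 -0.16539651]
```

View pics/a8.png

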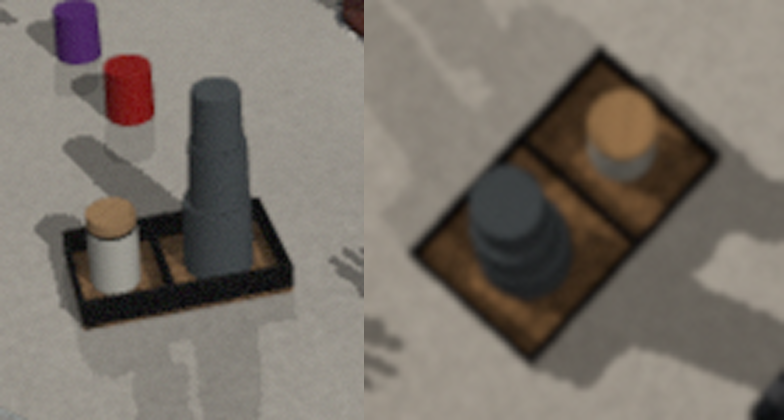

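Run:
```python
from h import *
C=cam("top"); print("S",ray("top",(258.7,173.1),.185,C).round(4), "jar",ray("top",(225+(621-364)/4.2-.4,125+121/4.2-.4),.08,C).round(4))
a=cv2.imread("pics/top0.png").astype(int); b=cv2.imread("pics/t8.png").astype(int)
for k,(x0,x1,y0,y1) in dict(mug=(105,155,198,230),planter=(165,197,175,205),gel=(165,190,225,248),pen=(362,400,118,160)).items(): print(k,np.abs(a-b)[y0:y1,x0:x1].mean().round(1))
from plant import manip
print(manip.job_done())
```

```text
S [0.554  0.0501 0.185 ] jar [ 0.6253 -0.0146  0.08  ]
mug 4.6
planter 12.7
gel 6.8
pen 10.2
the job is handed in; nothing more can be done
None
```

The sugar jar is upright in the narrow bay. The three tumblers stand mouth-down as one straight tower in the wide bay, largest at the bottom and smallest on top. I handed the job in at about 26.5 s of the 106 s allowed; the system reports no verdict.

**Tower:** in the top camera the tumbler centres are:

| Tumbler | x (mm) | y (mm) |
|---|---|---|
| Large | 551.5 | 47.6 |
| Medium | 552.3 | 49.9 |
| Small | 554.0 | 50.1 |

Each is within about 2.5 mm of the one below, against the 10 mm limit. The large one is about 3 mm from the wide bay's centre.

**Jar:** it is about 4 mm from the narrow bay's centre. The scene view also showed the tower straight and both jar and tumblers upright.

**Gripper:** it is open and clear of everything, with no contact force.

**What disagreed:** the wrist camera differed from the top camera by up to about 4 mm on the large tumbler and the caddy. I split the difference when placing.

**What is less certain:** my check that the four fixed items had not moved was weak. I compared brightness in the before and after top pictures. It changed little at the mug and pump bottle (4.6 and 6.8 of 255), but more at the planter and pen pot (12.7 and 10.2). I put that down to the arm's shifted shadows and did not confirm it. The wrist force showed no unexpected contact whenever I read it, and the arm's planned paths stayed clear of all four.

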